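# Slide the upright battery into its charging dock

### The arm

A 7-joint arm with a two-finger parallel gripper is mounted at the origin on a cart in front of the work surface, level with it; the furniture and walls round the work are solid. World frame = base frame: x ahead of the robot, y to its left, z up, the work surface at z = 0. Lengths are in m, angles in rad, forces in N, time in s.
With the tool pointing down it reaches from about 0.4 to 0.85 m from the base axis. Payload 10.4 kg.
Tool frame: the origin (TCP) lies midway between the tips of the shut fingers; the grasp point (between the pads) lies 19 mm behind it; z points along the fingers, y is the line along which they close (so a half turn about z gives the same grasp; the last joint's range is limited). The gripper opens to 87 mm and grips with 3 to 60 N. Pads are 19 mm wide; open, the fingers measure 117 mm over their backs; the gripper's body (75 mm by 190 mm) begins 51 mm behind the grasp point.
Start: joints at [1.198, 0.332, -0.065, 1.46, 0.022, 1.35, -0.088], TCP at [0.214, -0.587, 0.223] pointing down, gripper open.
Joint ranges: [-2.6, 2.6], [-0.5, 2.12], [-1.47, 1.34], [0.16, 2.42], [-1.27, 4.41], [0.06, 2.06], [-2.6, 2.6]. Speed limits (rad/s): [2.22, 2.22, 2.79, 2.79, 3.14, 3.14, 3.14].

### API

Orientations are given as a unit quaternion [x, y, z, w].
In Python, from bench import r gives the robot as it stands.
- The arm moves only by the tool arm_command, never from a script. Its arguments are lists of equal length, an entry for each row: "xyz": the shift along the world's x, y, z in m, a list of three; "rot": the turn, a rotation vector about the world's x, y, z in rad, a list of three. In form: {"xyz": [[tx, ty, tz], ...], "rot": [[ax, ay, az], ...]}. A call has 1 to 20 rows; each row is the pose to reach, as a shift and turn from the pose commanded when the call began; what a row does not reach only later rows make up. A row lasts 1/12 s, in which the tool goes at most 41.7 mm and 7.16 degrees, less where a joint would pass 70% of its speed; a pose out of reach is approached as far as the arm can. A call with a gripper value outside its range is refused whole. "grip" is the opening, from 0 (shut) to 1 (fully open), set as the call begins (left out, the last holds). The fingers move at their own pace and stop on an object; "squeeze" is the grip in N (left out, the last holds). Time passes only in rows, so rows that repeat a pose let the fingers close. It gives the time, the measured TCP pose, the force, the opening and the grip force at its end, in the units of the state.
- r.read_state(): the state, without advancing time (a new reading comes with each control period).
- r.camera(name): name is "side" or "top" or "wrist"; returns the picture (420x560x3 uint8, red, green, blue); there is no depth.
- r.camera_model(name): a dict with "fx", "fy", "cx", "cy" (pixels), "T" (4x4, takes a point from camera to world coordinates). Camera axes: x right, y up, looking along -z (the intrinsics and any distortion apply to the point x, -y, -z); pixel columns grow to the right and rows downward; lengths in m; the calibration is good to about 2 mm. A picture is of the moment at which its call begins: read the wrist's pose just before it. camera_model takes no time and is no camera call; for the wrist camera it gives the pose at the moment of the call.
- r.close_job(): hands the job in; it is judged then, once.
Trained networks look in the newest picture that a camera, given by its name, has taken for a name from the list of things; names that differ only in an ending like _2 or _b are one class to them, and where a whole thing is asked for, a point or a joint stands for the part that bears it (a point fixed in the world has none). Each returns a list of dicts, best first, with "conf" (0 to 1); they miss things now and then, are a little off and sometimes report something else, mostly with a low value. They report only what shows in the picture. A call takes as long as a camera call.
- r.look_for(label, camera): "at" ([x, y, z] in m, in the coordinates of the camera as it stood for that picture, good to about 4 mm: the middle of the surface that is visible of it).
- r.spot_point(label, camera): "at" ([x, y, z] in m, in the coordinates of the camera as it stood for that picture, good to about 4 mm: a listed point, or the origin of a listed thing).
The state is a dict: "time": time; "joint_positions": joint angles; "joint_vel": joint speeds; "joint_torque": joint torques, N m; "ee_pos": TCP position; "eef_rot": TCP orientation; "ft_force": force on the tool from outside, world axes, zero at the start; "torque": the same for the moment, N m; "width": finger opening in m; "grip_force": force on a finger pad.
Only numpy, scipy, OpenCV 4.12 (cv2) and the standard library are available. Lean on these libraries where they do the work, as an engineer would, in place of code of your own. Each camera call takes 0.05 s, during which the arm holds its last target. There are 200 camera calls.

### The job

Put the heavy upright battery on charge without lifting or gripping it: with the fingertips, push it low on its dark base, sideways into line with the charging dock and then straight in, until it is fully home against the contacts and the orange side catch has snapped into its notch. Push only on the low base, never on the tall yellow case or its handle, because it is top-heavy; keep it flat on the bench without rocking, and leave the other tools where they are.

Things in the scene. Friction and masses are not known exactly. Their poses are not given: they have to be found in the camera images.
- battery: The battery, about 1.65 kg, loose on the bench. Origin: centre of the underside of its dark base, 106 mm long (x), 84 mm wide (y), 45 mm high. +x is its rear, which enters the dock first. The front of the base is a free step; the tall case stands on the rear part only. Each side has a notch 10 mm deep (x = -36 to +4 mm) for the catch. It slides on the bench with about 10 N (friction about 0.6)
- battery_front (a point): Middle of the base's vertical front face, 22 mm above the bench, x = -53 mm in the battery's frame: the face to push it in by. The step behind this face is 49 mm deep and 45 mm high
- battery_case: The battery's tall yellow case, fixed on the base: 56 x 76 mm, from 45 to 155 mm above the bench, black carrying handle on top up to 192 mm. Origin: centre of its underside, x = +24, z = +45 mm in the battery's frame; same axes. It holds the cells: the centre of mass lies about 18 mm behind the battery's middle and 80 mm up, so a push higher than about 55 mm tips the battery. Not to be touched
- dock: The charging dock, fixed to the bench: a lane between two low white nylon rails that ends at a slim black charger 116 mm wide, 135 mm high. Its frame lies on the bench exactly where the battery's frame lies when fully home; x points into the dock, away from the mouth. Lane 90 mm wide, straight from x = -20 to +53 mm, where the charger's face stops the battery. No floor: the battery slides on the bench
- dock_mouth (a point): Middle of the lane's mouth, on the bench, x = -50 mm in the dock's frame. From x = -20 mm to here the slippery rails (26 mm high) flare outward by 6 mm a side. At the start the battery stands short of the mouth (its origin 125 to 165 mm from home) and 5 to 60 mm to the right (-y) of the lane's middle, turned up to 0.3 rad against it
- dock_catch (a joint): Orange sprung catch on the right-hand (-y) rail, 28 to 41 mm above the bench, on a pin at the mouth. 0 rad: sprung out into the lane, as at the start and again once in the notch; 0.1 to 0.2 rad while the base passing in pushes its ramped nose aside (up to 3 N more push). It snaps in when the battery is within about 2 mm of home, and then lets it back out by 6 mm at most
- dock_contacts (a joint): Sprung contact block in the middle of the charger's face, 24 mm above the bench. 0 m: out, 10 mm proud; 0.010 m: pushed flush by a battery fully home, with about 3 N
- flap_disc: Loose bystander: blue-grey abrasive flap disc, 112 mm across, lying flat on the right part of the bench inside the clamped steel frame. Origin: centre of its underside
- weld_magnet: Loose bystander: red arrow-shaped magnet, 80 x 104 x 16 mm, lying on the right part of the bench. Origin: centre of its underside
- tape_measure: Loose bystander: yellow tape measure, 35 x 82 x 65 mm, standing at the back of the bench. Origin: centre of its underside
- spanner_13: Loose bystander: spanner, 163 mm long, lying on the right part of the bench. Origin: centre of its underside

How it is judged:
At the end, for the whole second after the job is handed in: The battery stands upright and at rest in the dock's lane, within 4 mm of fully home, within 6 mm of the lane's middle and 0.06 rad of its direction, the contact block pushed in by more than 4 mm, and the orange catch sprung back into the notch (under 0.04 rad) (x of battery in the frame of dock above -0.004 m and y of battery in the frame of dock between -0.006 and 0.006 m and angle between the x axis of battery and the x axis of dock, either way round below 0.06 rad and value of joint dock_catch below 0.04 rad and value of joint dock_contacts above 0.004 m and angle between battery's own z axis and vertical below 0.03 rad and height (world z) of battery below 0.004 m and linear speed of battery below 0.01 m/s); the robot touches nothing.
It fails at once if the battery is lifted off the bench (height (world z) of battery above 0.012 m).
It fails at once if the battery is rocked or tipped by more than about 7 degrees (angle between battery's own z axis and vertical above 0.12 rad).
It fails at once if the fingers push or hold the tall case or its handle (contact force between the fingers and battery_case above 3 N).
It fails at once if another tool is moved by more than 30 mm (distance of any of flap_disc, weld_magnet, tape_measure, spanner_13 from where it was at the start of the episode above 0.03 m).
It also fails if it takes over 59 s, if anything falls off the work surface, if the arm or the gripper's body presses on something with over 40 N, if the wrist force passes 120 N, or if a joint passes its speed limit or range.

## Working session

There is one attempt and no reset: what is moved stays moved. The work goes in short steps, Python scripts to look and compute and a tool call to move; the robot and the scene stay as the last step left them, time stands still between calls to the robot, and variables do not carry over. Pictures are saved under pics/ and viewed, at most 10 in all, crops included, and the job is handed in when it is done.

Besides the shell and the picture viewer there is one more tool, called after "Request:" as a command line: name --argument value ..., lists and objects as JSON in quotes. arm_command: Moves the arm, as the interface text tells. Its arguments: {"type":"object","properties":{"xyz":{"type":"array"},"rot":{"type":"array"},"grip":{"type":"number"},"squeeze":{"type":"number"}},"required":["xyz","rot"]}

```bash
mkdir -p pics
cat > h.py <<'E'
from bench import r
import numpy as np, cv2
def W(cam,p):
    T=np.array(r.camera_model(cam)["T"]);return (T@np.r_[p,1])[:3]
def snap(cam,n):
    im=np.array(r.camera(cam));cv2.imwrite(f"pics/{n}.png",im[:,:,::-1]);return im
def nets(cam,labels,fn="spot_point"):
    for l in labels:
        for d in getattr(r,fn)(l,cam)[:2]:
            print(cam,fn,l,round(d["conf"],2),np.round(W(cam,d["at"]),4))
def ray(cam,u,v,z):
    m=r.camera_model(cam);T=np.array(m["T"])
    d=T[:3,:3]@np.array([(u-m["cx"])/m["fx"],-(v-m["cy"])/m["fy"],-1]);o=T[:3,3]
    return o+d*(z-o[2])/d[2]
def proj(cam,P):
    m=r.camera_model(cam);T=np.linalg.inv(np.array(m["T"]));p=T[:3,:3]@P+T[:3,3]
    return m["cx"]-m["fx"]*p[0]/p[2], m["cy"]+m["fy"]*p[1]/p[2]
E
python3 - <<'E'
from h import *
s=r.read_state();print(s)
for c in("top","side"):
    snap(c,c+"0");print(c,{k:(np.round(v,3).tolist()) for k,v in r.camera_model(c).items()})
    nets(c,["battery","battery_front","battery_case","dock","dock_mouth","dock_catch","dock_contacts"])
    nets(c,["flap_disc","weld_magnet","tape_measure","spanner_13"])
E
```

```text
{'time': 0.0, 'joint_positions': array([ 1.1983927 ,  0.33289566, -0.06469094,  1.4609569 ,  0.02164298,
        1.34986698, -0.08849708]), 'joint_vel': array([ 5.31332243e-04, -3.90095008e-04, -1.28983531e-03,  1.09430257e-05,
       -7.32137656e-05,  2.69847046e-04, -9.55433695e-04]), 'joint_torque': array([ 2.17898509e-03, -6.23256469e+01,  2.60971847e-02, -3.89903784e+01,
       -6.13415474e-02,  3.97325575e-02,  1.51015265e-04]), 'ee_pos': array([ 0.21404033, -0.58679862,  0.22173162]), 'eef_rot': array([ 9.84741192e-01,  1.74023773e-01, -1.78205832e-04, -6.92619842e-04]), 'ft_force': array([1.13269529, 0.99851308, 0.85062884]), 'torque': array([0.03948411, 0.01201105, 0.00277842]), 'grip_force': 0.0, 'width': 0.08666462566532732}
top {'fx': 422.56, 'fy': 422.56, 'cx': 284.967, 'cy': 210.504, 'T': [[-0.03, 0.987, -0.157, 0.457], [-1.0, -0.029, 0.006, -0.064], [0.001, 0.157, 0.988, 0.921], [0.0, 0.0, 0.0, 1.0]]}
top spot_point battery 0.87 [0.4757 0.0972 0.0027]
top spot_point battery_front 0.95 [0.4275 0.1169 0.0181]
top spot_point battery_case 0.89 [0.5038 0.0889 0.0468]Traceback (most recent call last):
  File "<stdin>", line 5, in <module>
  File "h.py", line 9, in nets
    for d in getattr(r,fn)(l,cam)[:2]:
             ~~~~~~~~~~~~~^^^^^^^
ValueError: it knows: battery, battery_case, battery_front, dock, dock_mouth, flap_disc, spanner, tape_measure, weld_magnet
```

View pics/top0.png

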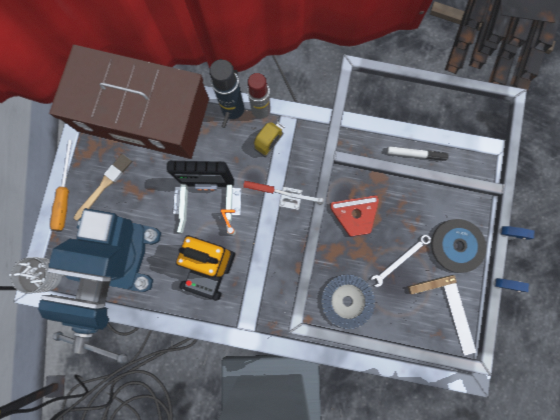

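The top view shows the battery at about (205,262), the dock's charger at (200,172), its rails at (181,208) and (232,205), and the vise to the left at (100,250).

Run:
```python
from h import *
for c in("top","side"):
    im=snap(c,c+"1")
    L=["battery","battery_front","battery_case","dock","dock_mouth"]
    nets(c,L)
    if c=="top":
        nets(c,["flap_disc","weld_magnet","tape_measure","spanner"])
        cv2.imwrite("pics/topc.png",cv2.resize(im[140:340,40:306,::-1],None,fx=3,fy=3,interpolation=cv2.INTER_CUBIC))
```

```text
top spot_point battery 0.58 [0.4773 0.098  0.001 ]
top spot_point battery_front 0.68 [0.4283 0.1166 0.0167]
top spot_point battery_case 0.62 [0.5031 0.0904 0.0465]
top spot_point dock_mouth 0.28 [ 0.4055 -0.1933  0.0037]
top spot_point flap_disc 0.66 [ 0.4042 -0.1981  0.0016]
top spot_point weld_magnet 0.78 [ 0.5857 -0.2219 -0.0017]
top spot_point weld_magnet 0.7 [ 0.4043 -0.1979  0.0035]
top spot_point tape_measure 0.57 [ 0.7692 -0.0377 -0.0031]
top spot_point spanner 0.92 [ 0.4879 -0.3143  0.0026]
side spot_point battery 0.57 [0.4739 0.0988 0.0062]
side spot_point battery_front 0.93 [0.428  0.1172 0.0223]
side spot_point battery_case 0.67 [0.4963 0.0884 0.0464]
side spot_point battery_case 0.58 [ 0.7673 -0.0412 -0.002 ]
side spot_point dock 0.58 [0.4276 0.1143 0.0225]
```

View pics/topc.png

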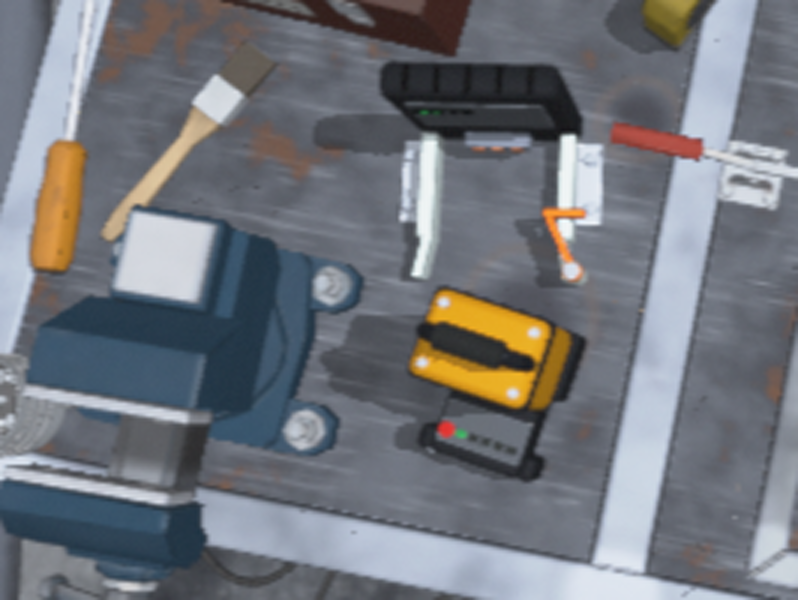

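View pics/side1.png

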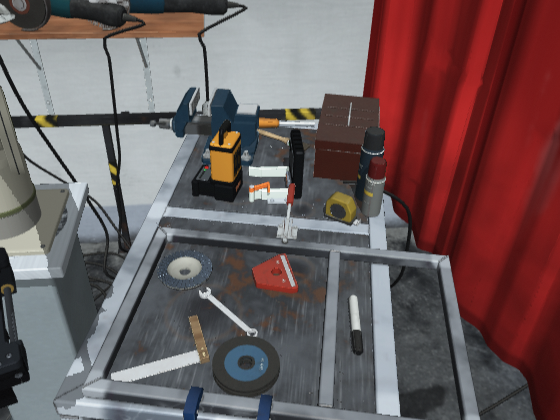

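The crop shows the left rail's inner edge running (440,140)→(440,230) and the right rail's from (560,137), with the orange catch at (570,270)–(547,213). The battery is right of and short of the mouth, its front at (480,460). The side view confirms this, with nothing on the bench in front of the battery.

Run:
```python
from h import *
P=lambda u,v,z:ray("top",u/3+40,v/3+140,z)
for n,u,v,z in [("L in far",440,140,.026),("L in bend",440,235,.026),("L tip in",430,277,.026),("R in far",560,137,.026),("R in bend",557,237,.026),("pin",572,271,.041),("contL",466,137,.03),("contR",530,137,.03),("chTopfrontL",412,103,.135),("chTopfrontR",578,103+25,.135),("boltN",305,430,.02),("boltF",335,285,.02),
 ("batFL",425,443,.045),("batFR",540,478,.045),("caseTL",440,290,.155),("caseTR",570,335,.155),("caseBR",545,410,.155),("caseBL",412,365,.155)]:
    print(n,np.round(P(u,v,z),4))
```

```text
L in far [0.6577 0.1417 0.026 ]
L in bend [0.5884 0.1412 0.026 ]
L tip in [0.5585 0.1481 0.026 ]
R in far [0.6574 0.0551 0.026 ]
R in bend [0.5845 0.0578 0.026 ]
pin [0.5581 0.0455 0.041 ]
contL [0.6584 0.1221 0.03  ]
contR [0.6571 0.0761 0.03  ]
chTopfrontL [0.6578 0.1346 0.135 ]
chTopfrontR [0.6384 0.0292 0.135 ]
boltN [0.4541 0.2361 0.02  ]
boltF [0.5555 0.2171 0.02  ]
batFL [0.443 0.146 0.045]
batFR [0.4174 0.068  0.045 ]
caseTL [0.5358 0.1114 0.155 ]
caseTR [0.5063 0.0329 0.155 ]
caseBR [0.462  0.0482 0.155 ]
caseBL [0.4911 0.1279 0.155 ]
```

Request:
arm_command --xyz '[[0.015, 0.03, 0.01], [0.03, 0.06, 0.02], [0.045, 0.09, 0.03], [0.06, 0.12, 0.03], [0.075, 0.15, 0.03], [0.09, 0.18, 0.03], [0.105, 0.21, 0.03], [0.12, 0.24, 0.03], [0.136, 0.273, 0.03], [0.152, 0.305, 0.03], [0.168, 0.338, 0.03], [0.184, 0.37, 0.03], [0.2, 0.402, 0.03], [0.216, 0.434, 0.03], [0.232, 0.466, 0.03], [0.248, 0.498, 0.03], [0.264, 0.53, 0.03], [0.28, 0.56, 0.03], [0.292, 0.577, 0.03], [0.292, 0.577, 0.03]]' --rot '[[0, 0, 0.06], [0, 0, 0.12], [0, 0, 0.18], [0, 0, 0.24], [0, 0, 0.3], [0, 0, 0.36], [0, 0, 0.42], [0, 0, 0.48], [0, 0, 0.54], [0, 0, 0.6], [0, 0, 0.66], [0, 0, 0.72], [0, 0, 0.78], [0, 0, 0.84], [0, 0, 0.9], [0, 0, 0.96], [0, 0, 1.03], [0, 0, 1.1], [0, 0, 1.2], [0, 0, 1.2]]' --grip 0.25

```text
time: 2.77
ee_pos: [0.5076, -0.0053, 0.2528]
eef_rot: [0.71, 0.704, 0.001, -0.0]
ft_force: [0.0, 0.4, -0.5]
width: 0.0218
grip_force: 0.0
```

Run:
```python
from h import *
s=r.read_state();print(s["time"],s["ee_pos"],s["eef_rot"],s["width"],s["joint_positions"])
snap("wrist","w1");nets("wrist",["battery","battery_front","battery_case","dock","dock_mouth"])
```

```text
2.7667 [ 0.5075536  -0.00526945  0.25275999] [ 7.10176066e-01  7.04023148e-01  1.11174005e-03 -3.57102065e-04] 0.02183311039268959 [ 0.58094949  0.10770689 -0.69982445  1.68997387  0.06876739  1.36825049
 -0.13847951]
wrist spot_point battery 0.88 [0.4795 0.0954 0.0024]
wrist spot_point battery_front 0.95 [0.4247 0.1144 0.0208]
wrist spot_point battery_front 0.34 [0.5004 0.0826 0.0475]
wrist spot_point battery_case 0.93 [0.5014 0.0795 0.0471]
```

View pics/w1.png

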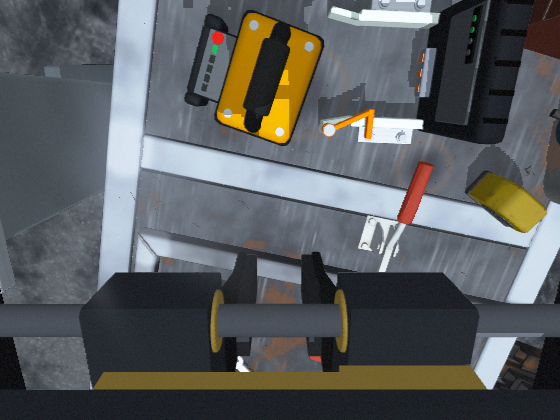

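The wrist view shows the battery at (250,75), the lane's rails at (390,20) and (395,128), the catch at (329,130)–(372,118), and a clear descent zone right of the battery.

Run:
```python
from h import *
im=cv2.imread("pics/w1.png");cv2.imwrite("pics/w1c.png",cv2.resize(im[0:160,170:470],None,fx=2.6,fy=2.6,interpolation=cv2.INTER_CUBIC))
for n,u,v,z in [("Lin bend",366,26,.026),("Lin far",437,25,.026),("Rin a",378,119,.026),("Rin far",422,121,.026),("pin",329,130,.041),("contact a",421,50,.03),("contact b",421,97,.03)]:
    print(n,np.round(ray("wrist",u,v,z),4))
```

```text
Lin bend [0.5945 0.136  0.026 ]
Lin far [0.6632 0.1352 0.026 ]
Rin a [0.6111 0.0481 0.026 ]
Rin far [0.6571 0.045  0.026 ]
pin [0.5583 0.0394 0.041 ]
contact a [0.6483 0.1128 0.03  ]
contact b [0.6524 0.0689 0.03  ]
```

View pics/w1c.png

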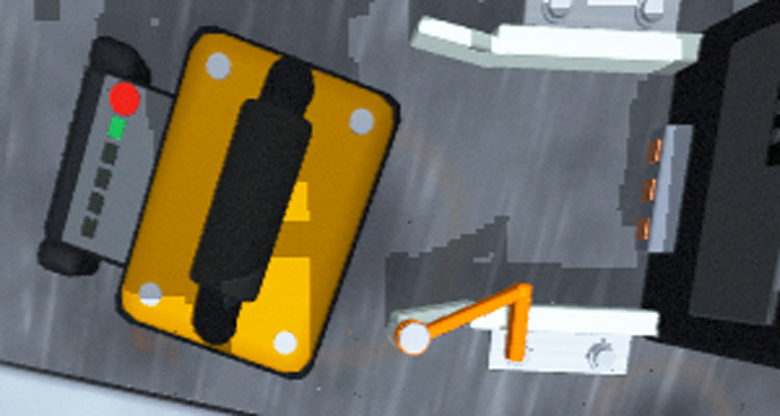

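Request:
arm_command --xyz '[[0, 0, 0], [0, 0, 0], [0, 0, 0], [0, 0, 0], [0, 0, 0], [0, 0, 0], [0, 0, 0]]' --rot '[[0.1, 0, 0], [0.2, 0, 0], [0.3, 0, 0], [0.4, 0, 0], [0.5, 0, 0], [0.52, 0, 0], [0.52, 0, 0]]'

```text
time: 3.65
ee_pos: [0.5058, -0.0126, 0.2515]
eef_rot: [0.692, 0.674, 0.179, -0.184]
ft_force: [0.2, -0.1, -0.5]
width: 0.0221
grip_force: 0.0
```

Run:
```python
from h import *
import numpy as np
# recompute camera pose at w1: undo present tilt about TCP
from scipy.spatial.transform import Rotation as R
def pose(p,q):
    T=np.eye(4);T[:3,:3]=R.from_quat(q).as_matrix();T[:3,3]=p;return T
s=r.read_state();m=r.camera_model("wrist")
X=np.linalg.inv(pose(s["ee_pos"],s["eef_rot"]))@np.array(m["T"])
T=pose([0.5075536,-0.00526945,0.25275999],[7.10176066e-01,7.04023148e-01,1.11174005e-03,-3.57102065e-04])@X
def rayT(u,v,z):
    d=T[:3,:3]@np.array([(u-m["cx"])/m["fx"],-(v-m["cy"])/m["fy"],-1]);o=T[:3,3];return o+d*(z-o[2])/d[2]
for n,u,v,z in [("Lin bend",490,52,.026),("Lin far",697,62,.026),("Rin a",525,306,.026),("Rin far",658,310,.026),("contact a",665,127,.03),("contact b",640,250,.03),("pin",412,337,.041),
  ("caseFL",195,30,.155),("caseRL",398,105,.155),("caseRR",305,375,.155),("caseFR",120,305,.155),("baseFL",95,40,.04),("baseFR",42,262,.04)]:
    print(n,np.round(rayT(u/2.6+170,v/2.6,z),4))
```

```text
Lin bend [0.5866 0.1495 0.026 ]
Lin far [0.6639 0.1455 0.026 ]
Rin a [0.6057 0.058  0.026 ]
Rin far [0.6591 0.0559 0.026 ]
contact a [0.653  0.1229 0.03  ]
contact b [0.6481 0.0789 0.03  ]
pin [0.5589 0.0474 0.041 ]
caseFL [0.4877 0.1309 0.155 ]
caseRL [0.5382 0.1135 0.155 ]
caseRR [0.5146 0.0464 0.155 ]
caseFR [0.4653 0.0654 0.155 ]
baseFL [0.4427 0.152  0.04  ]
baseFR [0.4175 0.0765 0.04  ]
```

Request:
arm_command --xyz '[[0, 0, -0.03], [0, 0, -0.065], [0, 0, -0.1], [0, 0, -0.135], [0, 0, -0.17], [0, 0, -0.2], [0, 0.003, -0.22], [0, 0.006, -0.235], [0, 0.01, -0.235], [0, 0.016, -0.235], [0, 0.022, -0.235], [0, 0.022, -0.235]]' --rot '[[0, 0, 0], [0, 0, -0.015], [0, 0, -0.015], [0, 0, -0.015], [0, 0, -0.015], [0, 0, -0.015], [0, 0, -0.015], [0, 0, -0.015], [0, 0, -0.015], [0, 0, -0.015], [0, 0, -0.015], [0, 0, -0.015]]'

```text
time: 4.65
ee_pos: [0.507, 0.0137, 0.0192]
eef_rot: [0.695, 0.672, 0.182, -0.181]
ft_force: [0.4, -0.1, 0.2]
width: 0.0219
grip_force: 0.0
```

Run:
```python
from h import *
im=snap("side","s2")[100:220,160:340]
s=r.read_state();print(s["time"],s["ee_pos"],s["ft_force"])
t=snap("top","t2")[140:310,150:350]
a=cv2.resize(im[:,:,::-1],(400*1,267));b=cv2.resize(t[:,:,::-1],(400,340))
c=np.zeros((340,800,3),np.uint8);c[:267,:400]=a;c[:,400:]=b;cv2.imwrite("pics/c2.png",c)
```

```text
4.7 [0.50692302 0.01276397 0.0189615 ] [ 0.24863511 -0.72928359 -0.49457323]
```

View pics/c2.png

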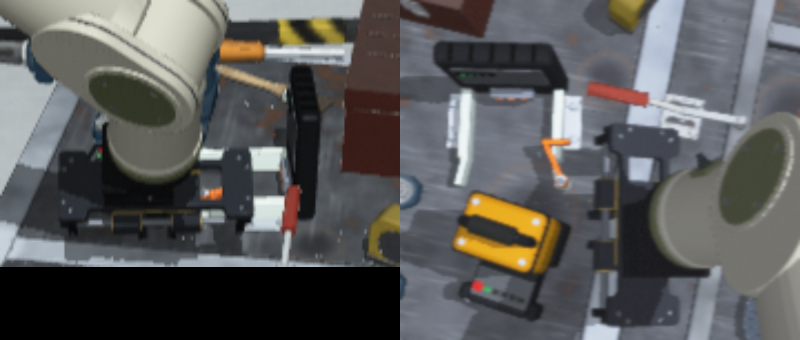

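The gripper stands right of the battery (crop 520,240) with its body beside the rail and clear of the clamp, so I push left now.

Request:
arm_command --xyz '[[0, 0.005, 0], [0, 0.01, 0], [0, 0.014, 0], [0, 0.018, 0], [0, 0.02, 0], [0, 0.022, 0], [0, 0.024, 0], [0, 0.026, 0], [0, 0.028, 0], [0, 0.03, 0], [0, 0.032, 0], [0, 0.034, 0], [0, 0.036, 0], [0, 0.036, 0], [0, 0.036, 0]]' --rot '[[0, 0, 0], [0, 0, 0], [0, 0, 0], [0, 0, 0], [0, 0, 0], [0, 0, 0], [0, 0, 0], [0, 0, 0], [0, 0, 0], [0, 0, 0], [0, 0, 0], [0, 0, 0], [0, 0, 0], [0, 0, 0], [0, 0, 0]]'

```text
time: 6.0
ee_pos: [0.5075, 0.0455, 0.0176]
eef_rot: [0.697, 0.67, 0.181, -0.18]
ft_force: [0.8, -7.1, 0.3]
width: 0.0219
grip_force: 3.3
```

```bash
cat > bat.py <<'E'
from h import *
s=r.read_state();print(s["time"],s["ee_pos"],s["ft_force"])
t=snap("top","t_%.0f"%(s["time"]*100))
nets("top",["battery","battery_front","battery_case"])
hsv=cv2.cvtColor(t[210:300,150:262],cv2.COLOR_RGB2HSV)
m=cv2.inRange(hsv,(15,150,120),(30,255,255))
c=max(cv2.findContours(m,cv2.RETR_EXTERNAL,cv2.CHAIN_APPROX_NONE)[0],key=cv2.contourArea)
P=np.array([ray("top",p[0][0]+150,p[0][1]+210,.155)[:2] for p in c]).astype(np.float32)
print(np.round(cv2.minAreaRect(P*1000),2) if 0 else cv2.minAreaRect(P*1000))
E
python3 bat.py
```

```text
6.0 [0.50752886 0.04549623 0.017559  ] [ 0.84631067 -7.05523148  0.33743282]
top spot_point battery 0.61 [0.4738 0.103  0.0018]
top spot_point battery_front 0.74 [0.4285 0.1198 0.0212]
top spot_point battery_case 0.58 [0.5063 0.1003 0.0462]
((515.916259765625, 89.4557113647461), (74.85719299316406, 24.26137924194336), 69.64083862304688)
```

Request:
arm_command --xyz '[[0, 0.002, 0], [0, 0.004, 0], [0, 0.006, 0], [0, 0.008, 0], [0, 0.01, 0], [0, 0.012, 0], [0, 0.012, 0], [0, 0.012, 0]]' --rot '[[0, 0, 0], [0, 0, 0], [0, 0, 0], [0, 0, 0], [0, 0, 0], [0, 0, 0], [0, 0, 0], [0, 0, 0]]'

```text
time: 6.87
ee_pos: [0.5076, 0.0576, 0.0176]
eef_rot: [0.697, 0.67, 0.181, -0.18]
ft_force: [2.5, -7.1, 1.0]
width: 0.022
grip_force: 3.2
```

```bash
python3 bat.py
python3 - <<'E'
import cv2,glob
f=sorted(glob.glob("pics/t_*.png"))[-1]
cv2.imwrite("pics/c3.png",cv2.resize(cv2.imread(f)[150:310,160:270],None,fx=3.75,fy=3.75,interpolation=cv2.INTER_CUBIC))
E
```

```text
6.8667 [0.50759419 0.05756303 0.01758033] [ 2.52548393 -7.13633758  0.97745873]
top spot_point battery 0.88 [ 0.4726  0.1153 -0.0013]
top spot_point battery_front 0.6 [0.4242 0.1313 0.0173]
top spot_point battery_case 0.74 [0.4994 0.1099 0.0465]
((499.0344543457031, 106.67178344726562), (74.67497253417969, 54.387298583984375), 74.1999282836914)
```

View pics/c3.png

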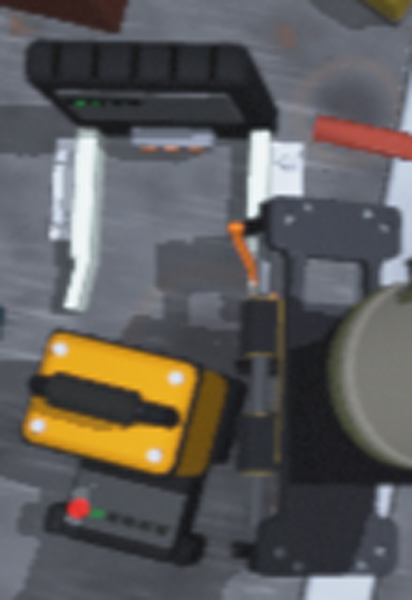

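The battery is now turned by about -0.28 rad with its centre of mass nearly on the lane's middle, at crop (120,420). I'll back off, go up and round to its front.

Request:
arm_command --xyz '[[0, -0.02, 0], [0, -0.05, 0], [0, -0.055, 0.03], [0, -0.06, 0.07], [0, -0.06, 0.11], [0, -0.06, 0.15], [0, -0.06, 0.19], [0, -0.06, 0.23], [0, -0.06, 0.24], [0, -0.06, 0.24], [0, -0.06, 0.24], [0, -0.06, 0.24]]' --rot '[[0, 0, 0], [0, 0, 0], [0, 0, 0], [0, 0, 0], [0, 0, 0], [-0.1, 0, 0], [-0.2, 0, 0], [-0.3, 0, 0], [-0.4, 0, 0], [-0.5, 0, 0], [-0.52, 0, 0], [-0.52, 0, 0]]' --grip 0.3

```text
time: 8.07
ee_pos: [0.5058, 0.002, 0.2574]
eef_rot: [0.718, 0.697, 0.003, 0.002]
ft_force: [0.7, 0.2, -0.8]
width: 0.0261
grip_force: 0.0
```

Request:
arm_command --xyz '[[-0.01, 0, 0], [-0.02, 0.005, 0], [-0.03, 0.01, 0], [-0.04, 0.02, 0], [-0.05, 0.03, 0], [-0.06, 0.04, 0], [-0.07, 0.05, 0], [-0.08, 0.06, 0], [-0.09, 0.07, 0], [-0.1, 0.08, 0], [-0.11, 0.09, 0], [-0.117, 0.1, 0], [-0.117, 0.11, 0], [-0.117, 0.11, 0], [-0.117, 0.11, 0], [-0.117, 0.11, 0], [-0.117, 0.11, 0]]' --rot '[[0, 0, -0.11], [0, 0, -0.22], [0, 0, -0.33], [0, 0, -0.44], [0, 0, -0.55], [0, 0, -0.66], [0, 0, -0.77], [0, 0, -0.88], [0, 0, -0.99], [0, 0, -1.1], [0, 0, -1.21], [0, 0, -1.32], [0, 0, -1.43], [0, 0, -1.54], [0, 0, -1.57], [0, 0, -1.57], [0, 0, -1.57]]'

```text
time: 9.48
ee_pos: [0.3892, 0.1088, 0.2569]
eef_rot: [1.0, -0.017, -0.001, 0.002]
ft_force: [-0.0, 0.4, -1.1]
width: 0.026
grip_force: 0.0
```

```bash
python3 bat.py; python3 -c "
from h import *
s=r.read_state();print(s['eef_rot'],s['joint_positions'],s['width'])
m=snap('wrist','w3')"
```

```text
9.4833 [0.38918602 0.10876323 0.25686567] [-0.01107086  0.38085213 -1.13425319]
top spot_point battery 0.72 [0.4731 0.1168 0.0019]
top spot_point battery_front 0.59 [0.4241 0.1292 0.0179]
top spot_point battery_case 0.79 [0.5031 0.1086 0.0452]
((499.0344543457031, 106.67178344726562), (74.67497253417969, 54.387298583984375), 74.1999282836914)
[ 9.99858292e-01 -1.65071596e-02 -2.91075372e-04  3.29022913e-03] [ 0.57782059 -0.19863982 -0.83526576  1.89639037 -0.14316276  1.38364556
 -1.82422396] 0.026046487106013885
```

View pics/w3.png

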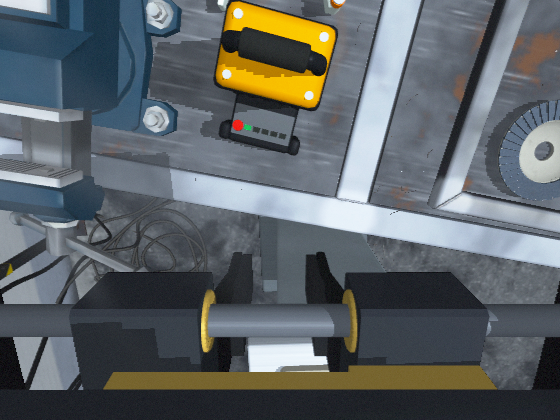

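The wrist view shows the battery's front at (262,140) and the white edge strip of the bench at (280,198). The vise is well to the left, at under 180 px, so the space in front is free and I descend.

Request:
arm_command --xyz '[[0, 0, -0.04], [0, 0, -0.08], [0, 0, -0.12], [0, 0, -0.16], [0, 0, -0.19], [0, 0, -0.21], [0, 0, -0.225], [0, 0, -0.235], [0, 0, -0.235]]' --rot '[[0, 0, 0], [0, 0, 0], [0, 0, 0], [0, 0, 0], [0, 0, 0], [0, 0, 0], [0, 0, 0], [0, 0, 0], [0, 0, 0]]'

```text
time: 10.48
ee_pos: [0.3877, 0.1097, 0.0207]
eef_rot: [1.0, -0.016, -0.002, 0.004]
ft_force: [-0.9, 0.5, -0.4]
width: 0.0262
grip_force: 0.0
```

Request:
arm_command --xyz '[[0.004, 0, 0], [0.008, 0, 0], [0.012, 0, 0], [0.014, 0, 0], [0.016, 0, 0], [0.018, 0, 0], [0.02, 0, 0], [0.022, 0, 0], [0.024, 0, 0], [0.026, 0, 0], [0.028, 0, 0], [0.03, 0, 0], [0.032, 0, 0], [0.034, 0, 0], [0.034, 0, 0]]' --rot '[[0, 0, 0], [0, 0, 0], [0, 0, 0], [0, 0, 0], [0, 0, 0], [0, 0, 0], [0, 0, 0], [0, 0, 0], [0, 0, 0], [0, 0, 0], [0, 0, 0], [0, 0, 0], [0, 0, 0], [0, 0, 0], [0, 0, 0]]'

```text
time: 11.73
ee_pos: [0.4212, 0.1084, 0.0221]
eef_rot: [1.0, -0.017, -0.002, 0.005]
ft_force: [-9.8, -4.9, 4.6]
width: 0.0265
grip_force: 4.9
```

```bash
python3 bat.py
```

```text
11.7333 [0.42115211 0.10839725 0.02213378] [-9.81424518 -4.92325391  4.58151259]
top spot_point battery 0.92 [ 0.4898  0.1211 -0.0012]
top spot_point battery_front 0.88 [0.4407 0.1309 0.0205]
top spot_point battery_front 0.6 [ 0.7676 -0.0403 -0.002 ]
top spot_point battery_case 0.94 [0.5156 0.1145 0.0485]
((514.5392456054688, 112.82868194580078), (74.67961883544922, 54.213951110839844), 79.61268615722656)
```

Request:
arm_command --xyz '[[0.0015, -0.001, 0], [0.003, -0.002, 0], [0.0045, -0.003, 0], [0.006, -0.004, 0], [0.0075, -0.005, 0], [0.009, -0.006, 0], [0.0105, -0.007, 0], [0.012, -0.008, 0], [0.012, -0.008, 0]]' --rot '[[0, 0, 0], [0, 0, 0], [0, 0, 0], [0, 0, 0], [0, 0, 0], [0, 0, 0], [0, 0, 0], [0, 0, 0], [0, 0, 0]]'

```text
time: 12.68
ee_pos: [0.4339, 0.1009, 0.0223]
eef_rot: [1.0, -0.017, -0.002, 0.005]
ft_force: [-6.0, -2.7, 0.4]
width: 0.0262
grip_force: 2.9
```

```bash
python3 bat.py
```

```text
12.6833 [0.43392492 0.10090777 0.02228779] [-5.98618314 -2.74456995  0.44035428]
top spot_point battery 0.61 [0.4971 0.1216 0.0008]
top spot_point battery_front 0.96 [0.4466 0.1242 0.0166]
top spot_point battery_case 0.6 [0.5293 0.1187 0.0449]
((540.5330810546875, 115.00333404541016), (74.40433502197266, 21.890003204345703), 82.31893157958984)
```

```bash
sed -i 's/^c=max.*/c=np.concatenate([k for k in cv2.findContours(m,cv2.RETR_EXTERNAL,cv2.CHAIN_APPROX_NONE)[0] if cv2.contourArea(k)>40])/; s/t\[210:300,150:262\]/t[180:300,150:262]/; s/+210,/+180,/' bat.py
cat >> bat.py <<'E'
(cx,cy),sz,a=cv2.minAreaRect(P*1000)
psi=np.deg2rad(a-90 if a>45 else a)
o=np.array([cx,cy])-24*np.array([np.cos(psi),np.sin(psi)])
d=o-[607,101];y=-.035
print("origin",o.round(1),"psi",round(psi,3),"dock xy",round(d[0]*np.cos(y)+d[1]*np.sin(y),1),round(-d[0]*np.sin(y)+d[1]*np.cos(y),1),"rel",round(psi-y,3))
E
python3 bat.py; python3 -c "
import cv2,glob
f=sorted(glob.glob('pics/t_*.png'),key=lambda s:int(s[7:-4]))[-1]
cv2.imwrite('pics/c4.png',cv2.resize(cv2.imread(f)[150:310,150:270],None,fx=3.75,fy=3.75,interpolation=cv2.INTER_CUBIC))"
```

```text
12.8833 [0.43391327 0.10092763 0.02226478] [-5.27444033 -1.97557466  0.32097077]
top spot_point battery 0.58 [0.4999 0.1199 0.0021]
top spot_point battery_case 0.76 [0.5275 0.1194 0.0477]
((522.931884765625, 108.43345642089844), (90.8580551147461, 53.95716857910156), 84.39617919921875)
origin [499.  110.8] psi -0.098 dock xy -108.2 6.0 rel -0.063
```

View pics/c4.png

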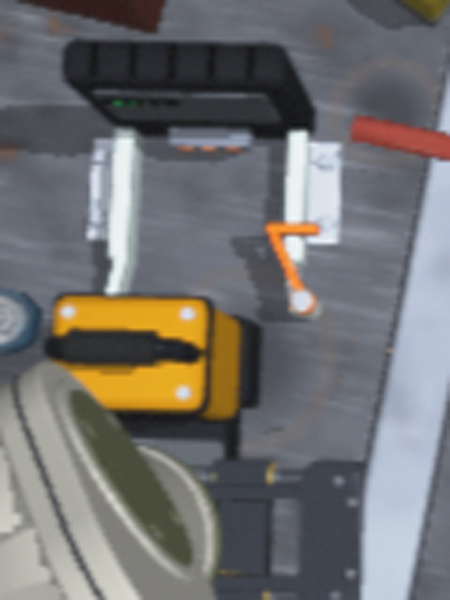

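The crop shows the battery nearly square to the lane but left of it: case at (50–210, 298–412), left rail tip at (118,290), catch pin at (300,298). I'll measure this more exactly from the same frame.

```bash
cat > fit.py <<'E'
from h import *
def case(t):
    hsv=cv2.cvtColor(t,cv2.COLOR_RGB2HSV)[180:300,150:262]
    m=cv2.inRange(hsv,(15,150,212),(30,255,255))
    c=np.concatenate([k for k in cv2.findContours(m,cv2.RETR_EXTERNAL,cv2.CHAIN_APPROX_NONE)[0] if cv2.contourArea(k)>40])
    P=np.array([ray("top",p[0][0]+150,p[0][1]+180,.155)[:2] for p in c]).astype(np.float32)*1000
    (cx,cy),sz,a=cv2.minAreaRect(P); psi=np.deg2rad(a-90 if a>45 else a)
    o=np.array([cx,cy])-24*np.array([np.cos(psi),np.sin(psi)]);d=o-[607,101];y=-.035
    print("case",round(cx,1),round(cy,1),"sz",np.round(sz,1),"origin",o.round(1),"psi",round(psi,3),"dock xy",round(d[0]*np.cos(y)+d[1]*np.sin(y),1),round(-d[0]*np.sin(y)+d[1]*np.cos(y),1),"rel",round(psi-y,3))
E
python3 - <<'E'
from fit import *
import glob
for f in sorted(glob.glob('pics/t_*.png'),key=lambda s:int(s[7:-4])):
    print(f,end=" ");case(cv2.imread(f)[:,:,::-1].copy())
for n,u,v in [("Lfar",137,140),("Lbend",133,240),("Ltip",127,290),("Rfar",287,135),("Rbend",284,222)]:
    print(n,ray("top",u/3.75+150,v/3.75+150,.026).round(4))
E
```

```text
pics/t_600.png case 500.5 94.1 sz [69.3 50.8] origin [477.6 101.4] psi -0.31 dock xy -129.3 -4.1 rel -0.275
pics/t_687.png case 498.9 106.5 sz [69.4 50.6] origin [475.8 112.7] psi -0.265 dock xy -131.6 7.1 rel -0.23
pics/t_948.png case 498.7 106.5 sz [69.4 51. ] origin [475.6 112.8] psi -0.265 dock xy -131.8 7.2 rel -0.23
pics/t_1173.png case 514.3 112.2 sz [69.  49.3] origin [490.6 116.3] psi -0.171 dock xy -116.8 11.2 rel -0.136
pics/t_1268.png case 522.7 115.4 sz [68.2 47.1] origin [498.7 116.1] psi -0.029 dock xy -108.8 11.3 rel 0.006
pics/t_1288.png case 522.7 115.4 sz [68.2 47.1] origin [498.7 116.1] psi -0.029 dock xy -108.8 11.3 rel 0.006
Lfar [0.6562 0.142  0.026 ]
Lbend [0.5979 0.1438 0.026 ]
Ltip [0.5692 0.147  0.026 ]
Rfar [0.6566 0.0554 0.026 ]
Rbend [0.6058 0.0575 0.026 ]
```

Request:
arm_command --xyz '[[-0.008, 0, 0], [-0.016, 0.005, 0], [-0.018, 0.02, 0], [-0.018, 0.035, 0], [-0.018, 0.041, 0], [-0.018, 0.041, 0], [-0.012, 0.041, 0], [-0.006, 0.041, 0], [-0.003, 0.041, 0], [0.0, 0.041, 0], [0.0, 0.041, 0]]' --rot '[[0, 0, 0], [0, 0, 0], [0, 0, -0.06], [0, 0, -0.06], [0, 0, -0.06], [0, 0, -0.06], [0, 0, -0.06], [0, 0, -0.06], [0, 0, -0.06], [0, 0, -0.06], [0, 0, -0.06]]' --grip 0

```text
time: 14.0
ee_pos: [0.4356, 0.1424, 0.0224]
eef_rot: [0.999, -0.047, -0.0, 0.004]
ft_force: [0.0, 0.7, -0.6]
width: 0.0002
grip_force: 0.0
```

Request:
arm_command --xyz '[[0.001, -0.0002, 0], [0.002, -0.0005, 0], [0.003, -0.001, 0], [0.004, -0.0015, 0], [0.005, -0.002, 0], [0.006, -0.0025, 0], [0.006, -0.0025, 0]]' --rot '[[0, 0, 0], [0, 0, 0], [0, 0, 0], [0, 0, 0], [0, 0, 0], [0, 0, 0], [0, 0, 0]]'

```text
time: 14.58
ee_pos: [0.4389, 0.1418, 0.0222]
eef_rot: [0.999, -0.046, -0.002, 0.003]
ft_force: [-10.3, 5.9, 5.4]
width: 0.0008
grip_force: 5.2
```

```bash
cat > look.py <<'E'
from fit import *
s=r.read_state();print(s["time"],s["ee_pos"],s["ft_force"])
case(snap("top","t_%.0f"%(s["time"]*100)))
E
python3 look.py
```

```text
14.5833 [0.43893612 0.14175339 0.02219298] [-10.2677882    5.94743218   5.40743205]
case 525.8 114.2 sz [67.9 49.2] origin [501.8 115.6] psi -0.057 dock xy -105.6 10.9 rel -0.022
```

Request:
arm_command --xyz '[[0.001, -0.0007, 0], [0.002, -0.0014, 0], [0.003, -0.002, 0], [0.004, -0.0026, 0], [0.005, -0.0032, 0], [0.005, -0.0032, 0]]' --rot '[[0, 0, 0], [0, 0, 0], [0, 0, 0], [0, 0, 0], [0, 0, 0], [0, 0, 0]]'

```text
time: 15.13
ee_pos: [0.4442, 0.1386, 0.0222]
eef_rot: [0.999, -0.046, -0.002, 0.003]
ft_force: [-9.4, 5.5, 4.5]
width: 0.0004
grip_force: 4.6
```

```bash
python3 look.py
```

```text
15.1333 [0.44417554 0.13859862 0.02223007] [-9.44572873  5.52716808  4.51245652]
case 530.9 110.6 sz [67.9 49. ] origin [507.  111.9] psi -0.053 dock xy -100.3 7.4 rel -0.018
```

Request:
arm_command --xyz '[[0.0015, -0.0009, 0], [0.003, -0.0018, 0], [0.0045, -0.0027, 0], [0.006, -0.0036, 0], [0.0075, -0.0045, 0], [0.009, -0.0054, 0], [0.01, -0.006, 0], [0.01, -0.006, 0]]' --rot '[[0, 0, 0], [0, 0, 0], [0, 0, 0], [0, 0, 0], [0, 0, 0], [0, 0, 0], [0, 0, 0], [0, 0, 0]]'

```text
time: 15.85
ee_pos: [0.4542, 0.1326, 0.0222]
eef_rot: [0.999, -0.046, -0.002, 0.003]
ft_force: [-8.7, 5.1, 4.5]
width: 0.0005
grip_force: 4.4
```

```bash
python3 look.py
```

```text
15.85 [0.45422605 0.13264444 0.02223922] [-8.6582539   5.06630776  4.52978804]
case 540.6 105.3 sz [68.5 47.5] origin [516.6 106. ] psi -0.029 dock xy -90.5 1.8 rel 0.006
```

Request:
arm_command --xyz '[[-0.008, 0, 0], [-0.012, -0.01, 0], [-0.012, -0.02, 0], [-0.012, -0.024, 0], [-0.012, -0.024, 0], [-0.012, -0.024, 0], [-0.008, -0.024, 0], [-0.004, -0.024, 0], [0.0, -0.024, 0], [0.003, -0.024, 0], [0.006, -0.024, 0], [0.009, -0.0243, 0], [0.012, -0.0245, 0], [0.015, -0.0245, 0], [0.018, -0.0247, 0], [0.021, -0.025, 0], [0.024, -0.025, 0], [0.024, -0.025, 0]]' --rot '[[0, 0, 0], [0, 0, 0.06], [0, 0, 0.06], [0, 0, 0.06], [0, 0, 0.06], [0, 0, 0.06], [0, 0, 0.06], [0, 0, 0.06], [0, 0, 0.06], [0, 0, 0.06], [0, 0, 0.06], [0, 0, 0.06], [0, 0, 0.06], [0, 0, 0.06], [0, 0, 0.06], [0, 0, 0.06], [0, 0, 0.06], [0, 0, 0.06]]' --grip 0.45

```text
time: 17.4
ee_pos: [0.4781, 0.1063, 0.0217]
eef_rot: [1.0, -0.016, -0.003, 0.004]
ft_force: [-9.8, -1.0, 4.9]
width: 0.0391
grip_force: 5.0
```

```bash
python3 look.py
```

```text
17.4 [0.47805752 0.10632705 0.02165507] [-9.82496741 -1.00300853  4.89809369]
case 566.3 105.0 sz [68.1 48. ] origin [542.3 105.7] psi -0.029 dock xy -64.8 2.4 rel 0.006
```

Request:
arm_command --xyz '[[0.003, -0.0002, 0], [0.006, -0.0004, 0], [0.009, -0.0006, 0], [0.012, -0.0008, 0], [0.015, -0.001, 0], [0.018, -0.0012, 0], [0.021, -0.0014, 0], [0.024, -0.0016, 0], [0.027, -0.0018, 0], [0.03, -0.002, 0], [0.033, -0.0022, 0], [0.036, -0.0024, 0], [0.039, -0.0026, 0], [0.042, -0.0028, 0], [0.045, -0.003, 0], [0.045, -0.003, 0]]' --rot '[[0, 0, 0], [0, 0, 0], [0, 0, 0], [0, 0, 0], [0, 0, 0], [0, 0, 0], [0, 0, 0], [0, 0, 0], [0, 0, 0], [0, 0, 0], [0, 0, 0], [0, 0, 0], [0, 0, 0], [0, 0, 0], [0, 0, 0], [0, 0, 0]]'

```text
time: 18.78
ee_pos: [0.5233, 0.1043, 0.0215]
eef_rot: [1.0, -0.016, -0.002, 0.004]
ft_force: [-7.0, 2.0, 1.3]
width: 0.0393
grip_force: 3.6
```

```bash
python3 look.py
```

```text
18.7833 [0.5233293  0.10430375 0.02152927] [-6.97342995  2.02654697  1.34120577]
case 611.8 100.8 sz [62.9 47. ] origin [587.8 101.5] psi -0.029 dock xy -19.2 -0.1 rel 0.006
```

Request:
arm_command --xyz '[[0.002, 0, 0], [0.004, -0.0002, 0], [0.006, -0.0002, 0], [0.008, -0.0003, 0], [0.01, -0.0003, 0], [0.012, -0.0004, 0], [0.014, -0.0004, 0], [0.0155, -0.0005, 0], [0.017, -0.0005, 0], [0.017, -0.0005, 0]]' --rot '[[0, 0, 0], [0, 0, 0], [0, 0, 0], [0, 0, 0], [0, 0, 0], [0, 0, 0], [0, 0, 0], [0, 0, 0], [0, 0, 0], [0, 0, 0]]'

```text
time: 19.67
ee_pos: [0.5391, 0.1037, 0.0215]
eef_rot: [1.0, -0.016, -0.003, 0.004]
ft_force: [-15.4, -0.0, 8.6]
width: 0.0392
grip_force: 7.3
```

Request:
arm_command --xyz '[[0.001, 0, 0], [0.002, 0, 0], [0.003, 0, 0], [0.004, 0, 0], [0.004, 0, 0]]' --rot '[[0, 0, 0], [0, 0, 0], [0, 0, 0], [0, 0, 0], [0, 0, 0]]'

```text
time: 20.08
ee_pos: [0.5425, 0.1036, 0.0215]
eef_rot: [1.0, -0.016, -0.004, 0.004]
ft_force: [-17.6, -0.2, 10.4]
width: 0.0395
grip_force: 8.6
```

```bash
python3 look.py
```

```text
20.0833 [0.54250521 0.10364086 0.02145653] [-17.55428387  -0.24477524  10.41531848]
case 615.2 90.3 sz [42.5 17. ] origin [591.2  91. ] psi -0.029 dock xy -15.4 -10.6 rel 0.006
```

Request:
arm_command --xyz '[[0.001, 0, 0], [0.002, 0, 0], [0.003, 0, 0], [0.004, 0, 0], [0.004, 0, 0]]' --rot '[[0, 0, 0], [0, 0, 0], [0, 0, 0], [0, 0, 0], [0, 0, 0]]'

```text
time: 20.55
ee_pos: [0.5432, 0.1037, 0.0212]
eef_rot: [1.0, -0.016, -0.007, 0.005]
ft_force: [-33.9, -1.9, 24.6]
width: 0.0396
grip_force: 16.9
```

Request:
arm_command --xyz '[[0.001, 0, 0], [0.002, 0, 0], [0.003, 0, 0], [0.003, 0, 0]]' --rot '[[0, 0, 0], [0, 0, 0], [0, 0, 0], [0, 0, 0]]'

```text
time: 20.88
ee_pos: [0.5433, 0.1038, 0.0208]
eef_rot: [1.0, -0.015, -0.01, 0.006]
ft_force: [-47.6, -2.6, 35.9]
width: 0.0393
grip_force: 23.6
```

Request:
arm_command --xyz '[[-0.004, 0, 0], [-0.008, 0, 0], [-0.015, 0, 0], [-0.03, 0, 0], [-0.05, 0, 0.005], [-0.07, 0, 0.02], [-0.08, 0, 0.05], [-0.09, -0.005, 0.09], [-0.1, -0.02, 0.13], [-0.1, -0.04, 0.17], [-0.1, -0.07, 0.2], [-0.1, -0.1, 0.22], [-0.1, -0.13, 0.23], [-0.1, -0.17, 0.23], [-0.1, -0.21, 0.23], [-0.1, -0.25, 0.23], [-0.1, -0.25, 0.23]]' --rot '[[0, 0, 0], [0, 0, 0], [0, 0, 0], [0, 0, 0], [0, 0, 0], [0, 0, 0], [0, 0, 0], [0, 0, 0], [0, 0, 0], [0, 0, 0], [0, 0, 0], [0, 0, 0], [0, 0, 0], [0, 0, 0], [0, 0, 0], [0, 0, 0], [0, 0, 0]]'

```text
time: 22.3
ee_pos: [0.4521, -0.1558, 0.2522]
eef_rot: [1.0, -0.022, -0.0, 0.005]
ft_force: [0.2, -0.0, 0.2]
width: 0.0391
grip_force: 0.0
```

```bash
python3 look.py
python3 - <<'E'
from h import *
a=snap("top","tf")[150:290,160:270,::-1];b=snap("side","sf")[100:220,180:330,::-1]
a=cv2.resize(a,(440,560),interpolation=cv2.INTER_CUBIC);b=cv2.resize(b,(350,280),interpolation=cv2.INTER_CUBIC)
c=np.zeros((560,790,3),np.uint8);c[:,:440]=a;c[:280,440:]=b;cv2.imwrite("pics/cf.png",c)
nets("top",["battery","battery_front"])
E
```

```text
22.3 [ 0.4521037  -0.15578191  0.25221824] [ 0.2283919  -0.0305874   0.23157448]
case 614.4 102.8 sz [18.7 68.6] origin [590.4 101.8] psi 0.039 dock xy -16.6 0.2 rel 0.074
top spot_point battery 0.95 [0.6041 0.1067 0.0018]
top spot_point battery_front 0.68 [ 6.077e-01  1.081e-01 -1.000e-04]
top spot_point battery_front 0.56 [0.5561 0.1083 0.0198]
```

View pics/cf.png

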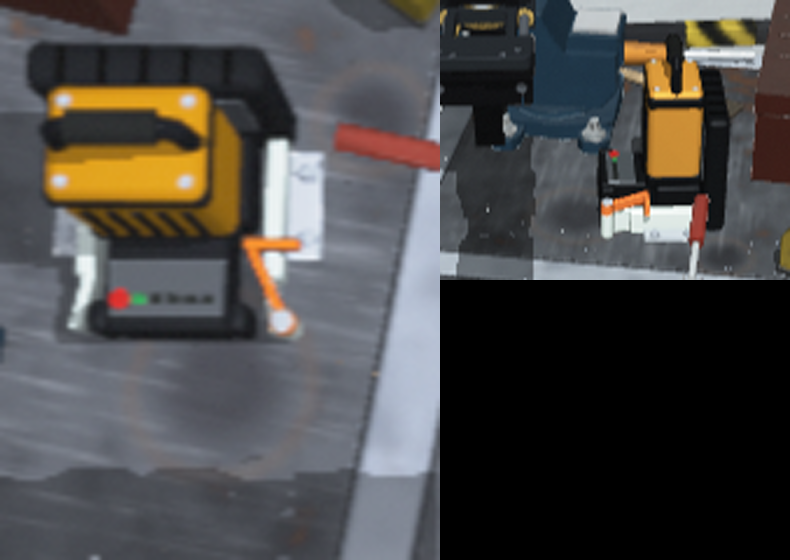

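The last picture shows the battery against the charger between the rails. The catch runs from its pin at (282,320) to its nose at (250,243), sprung in over the base's notch at the same angle as at the start, and the arm is clear.

```bash
python3 -c "
from bench import r
print(r.close_job())"
```

```text
the job is handed in; nothing more can be done
None
```

The job is handed in at about 22 s, with no verdict returned: the battery was pushed in until it stopped hard at home, the last picture shows the catch sprung into its notch, and the arm is clear.

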